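# Calibrate the bench scale with its keypad and check weight

### The job

Calibrate the scale from its remote keypad: press the long bar key to begin, press the round key while the pan is still empty, set the largest check weight upright and gently on the middle of the pan and let go of it, then press the square key and last the long bar key again to finish; the weight stays on the pan. Push each key fully down for a moment and let it come up; never press the square key before the weight is on the pan, or the round key after. Never press the mushroom-headed stop key, and do not disturb the other two weights, the spray bottle or the jars.

Things in the scene. Friction and masses are not known exactly. Their poses are not given: they have to be found in the camera images.
- scale: Bench scale with a flat steel pan on top, 264x226x92 mm, fixed to the table, turned about z (its x axis points away from its display side). Origin under its middle on the table. The pan is 192 mm (x) by 222 mm (y), its flat top 92 mm above the table. Its own printed panel is not used.
- pan_middle (a point): Middle of the pan's top face (92 mm above the table).
- weight_stand: Low wooden slab, 66 mm (x) by 180 mm (y) by 14 mm high, fixed; three flat dark round marks along its y axis at -56, 0 and +56 mm show where the weights stand. Origin under its middle on the table.
- big_weight: The largest of three steel check weights: upright, round, 28 mm diameter, 42 mm high with a knob on top, the plain cylinder part reaches to about 25 mm; 0.2 kg, loose. Origin in the middle of its underside, z up. It stands on one of the three marks.
- mid_weight: Middle check weight, same shape, 22 mm diameter, 34 mm high, 0.1 kg, loose on another mark. Origin in the middle of its underside.
- small_weight: Smallest check weight, same shape, 18 mm diameter, 26 mm high, 0.05 kg, loose on another mark. Origin in the middle of its underside.
- keypad: Remote keypad of the scale: grey case 66 mm (x) by 180 mm (y) by 34 mm high, fixed, a short cable stub at its +x side. Four white keys with black seats stand in a row along its y axis at -63, -21, +21 and +63 mm, in any order, pressed straight down. Origin under its middle on the table.
- round_key_top (a point): Top centre of the round key: flat disc, 26 mm diameter, its top 46.5 mm above the table when up. The point moves with the key.
- round_key (a joint): Key travel 0 (up) to 0.005 m (fully down); springs back; about 1.4 N to start it moving and 5 N fully down. Pressed counts from 0.0035 m.
- square_key_top (a point): Top centre of the square key: flat, 25x25 mm, top 46.5 mm above the table when up.
- square_key (a joint): Key travel 0 (up) to 0.005 m (fully down); springs back; about 1.4 N to start it moving and 5 N fully down. Pressed counts from 0.0035 m.
- bar_key_top (a point): Top centre of the long bar key: flat, 44 mm long across the keypad (keypad x) and 13 mm wide, top 46.5 mm above the table when up.
- bar_key (a joint): Key travel 0 (up) to 0.005 m (fully down); springs back; about 1.4 N to start it moving and 5 N fully down. Pressed counts from 0.0035 m.
- stop_key_top (a point): Top of the mushroom-headed stop key: domed round head, 33 mm diameter, top 54.5 mm above the table. Not to be pressed.
- stop_key (a joint): Travel of the stop key, 0 (up) to 0.005 m; springs back; as stiff as the others.
- impulse_sealer: Long bag sealer of the room, fixed in the same place always: base about 90 mm (x) by 360 mm (y) by 70 mm high, turned 0.14 rad about z; its narrow sealing arm stands open above the base, rising from about 80 mm high at the left (+y) end to about 240 mm at the right (-y) end. An obstacle behind the keypad and the stand, not to be struck. Origin under its middle on the table.
- spray_bottle: Spray bottle standing upright, 46x109 mm, 218 mm high, loose bystander. Origin in the middle of its underside.
- lidded_jar: Round jar with black lid, 66 mm diameter, 90 mm high, loose bystander. Origin in the middle of its underside.
- spice_jar: Small round jar with dark lid, 44 mm diameter, 96 mm high, loose bystander. Origin in the middle of its underside.

How it is judged (in metres and radians):
On the way, in this order (a step that is already met when the one before it is completed fails the run):
1. the bar key is pressed down (value of joint bar_key above 0.0035 m), for 0.1 s.
2. the round key is pressed down (value of joint round_key above 0.0035 m), for 0.1 s.
3. the big weight stands upright and released within 45 mm of the middle of the pan (horizontal distance between big_weight and pan_middle below 0.045 m and angle between big_weight's own z axis and vertical below 0.2 rad and contact force between big_weight and scale above 0.5 N and contact force between big_weight and the fingers below 0.1 N and linear speed of big_weight below 0.02 m/s), for 0.2 s.
4. the square key is pressed down with the weight on the pan (value of joint square_key above 0.0035 m and horizontal distance between big_weight and pan_middle below 0.11 m and height (world z) of big_weight between 0.08 and 0.13 m), for 0.1 s.
5. the bar key is pressed down again, the weight still on the pan (value of joint bar_key above 0.0035 m and horizontal distance between big_weight and pan_middle below 0.11 m and height (world z) of big_weight between 0.08 and 0.13 m), for 0.1 s.
At the end, for the whole second after the job is handed in: The big weight stands upright, at rest and released on the pan within 45 mm of its middle, and all four keys are up (less than 1.5 mm down) (all of step 3 and value of joint each of bar_key, round_key, square_key, stop_key below 0.0015 m); the robot touches nothing.
It fails at once if the stop key is pressed (2 mm or more) (value of joint stop_key above 0.002 m).
It fails at once if the round key is pressed while the big weight is on the pan, or the square key while it is not ((value of joint round_key above 0.0035 m and (horizontal distance between big_weight and pan_middle below 0.11 m and height (world z) of big_weight between 0.08 and 0.13 m)) or (value of joint square_key above 0.0035 m and not (horizontal distance between big_weight and pan_middle below 0.11 m and height (world z) of big_weight between 0.08 and 0.13 m))).
It fails at once if the big weight hits the pan hard (over 40 N) (contact force between big_weight and scale above 40 N).
It fails at once if another weight is moved by more than 25 mm or tipped (distance of any of mid_weight, small_weight from where it was at the start of the episode above 0.025 m or angle between any of mid_weight, small_weight's own z axis and vertical above 0.35 rad).
It fails at once if the bottle or a jar is moved by more than 25 mm or tipped (distance of any of spray_bottle, lidded_jar, spice_jar from where it was at the start of the episode above 0.025 m or angle between any of spray_bottle, lidded_jar, spice_jar's own z axis and vertical above 0.35 rad).
It also fails if it takes over 67 s, if anything falls off the work surface, if the arm or the gripper's body presses on something with over 40 N, if the wrist force passes 120 N, or if a joint passes its speed limit or range.

### The arm

A 6-joint arm with a two-finger parallel gripper is mounted at the origin on a cart in front of the work surface, level with it; the furniture and walls round the work are solid. World frame = base frame: x ahead of the robot, y to its left, z up, the work surface at z = 0. Lengths are in m, angles in degrees, forces in N, time in s.
With the tool pointing down it reaches from about 0.25 to 0.775 m from the base axis. Payload 4 kg.
Tool frame: the origin (TCP) lies midway between the tips of the shut fingers; the grasp point (between the pads) lies 19 mm behind it; z points along the fingers, y is the line along which they close (so a half turn about z gives the same grasp; the last joint's range is limited). The gripper opens to 94 mm and grips with 3 to 60 N. Pads are 16 mm wide; open, the fingers measure 119 mm over their backs; the gripper's body (75 mm by 177 mm) begins 78 mm behind the grasp point.
Start: joints at [-73.745, 4.996, 78.535, -0, 96.463, -5.907], TCP at [0.207, -0.509, 0.206] pointing down, gripper open.
Joint ranges: [-177.83, 177.83], [-43.37, 116.18], [15.69, 146.23], [-61.86, 241.86], [9.47, 152.12], [-147.06, 147.06]. Speed limits (degrees/s): [159.86, 159.86, 180, 180, 180, 180].

### API

Orientations are given as a 3x3 rotation matrix whose columns are the frame's x, y, z axes.
In Python, from cell import robot, snapshot gives the robot as it stands (robot), with the cameras as plain functions. Calls block until the motion is done:
- robot.move_pose(position, orientation): joint-space move of the TCP to a pose.
- robot.line_to(position, rate=0.15, rotation=None, force_limit=None): straight line of the TCP; rotation=None keeps the orientation; rate is the mean speed in m/s. With force_limit (N) it stops when the force on the tool has changed by that much, and returns True; else False.
- robot.goto_joints(angles): joint-space move.
- robot.grip(opening): finger opening in m; the grip force is fixed at half the most; returns when the fingers have stopped.
- robot.dwell(seconds).
- robot.ik(position, orientation): joint angles nearest the present ones, or None.
- robot.sense(): the state.
- snapshot(name): name is "side" or "top"; returns a dict with "color" (384x512x3 uint8, red, green, blue), "range_z" (384x512 float32, m along the optical axis (not along the pixel's ray), 0 where there is no reading), "camera_matrix" (3x3 intrinsics, pixels), "k1" (the pictures are not rectified: a ray, as slopes to the right and down, at radius r is drawn at 1 + k1 r^2 times it, then the intrinsics apply), "cam_to_world" (4x4, takes a point from camera to world coordinates). Camera axes: x right, y down, z forward; pixel columns grow to the right and rows downward; lengths in m; the calibration is good to about 2 mm. A picture is of the moment at which its call begins.
A pose or a line that the arm cannot do raises robot.Unreachable and nothing moves.
- robot.hand_in(): hands the job in; it is judged then, once.
The state is a dict: "clock": time; "joint_positions": joint angles; "joint_vel": joint speeds; "effort": joint torques, N m; "ee_pos": TCP position; "orientation": TCP orientation; "contact_force": force on the tool from outside, world axes, zero at the start; "torque": the same for the moment, N m; "gripper_width": finger opening in m; "grip_force": force on a finger pad.
Only numpy, scipy, OpenCV 4.12 (cv2) and the standard library are available. Lean on these libraries where they do the work, as an engineer would, in place of code of your own. Each camera call takes 0.05 s, during which the arm holds its last target. There are 200 camera calls.

## Working session

There is one attempt and no reset: what is moved stays moved. The work goes in short steps, each a Python script; the robot and the scene stay as the last script left them, time stands still between calls to the robot, and variables do not carry over. Pictures are saved under pics/ and viewed, at most 10 in all, crops included, and the job is handed in when it is done.

```bash
mkdir -p pics; ls
python3 - <<'E'
from cell import robot, snapshot
import cv2,numpy as np,pickle
d={n:snapshot(n) for n in("top","side")}
pickle.dump(d,open("s0.pkl","wb"))
for n in d:
    cv2.imwrite(f"pics/{n}0.png",d[n]["color"][:,:,::-1]); print(n,d[n]["camera_matrix"],d[n]["k1"],d[n]["cam_to_world"],(d[n]["range_z"]>0).mean())
print(robot.sense()["clock"])
E
```

```text
cell.py
pics
top [[411.49825748   0.         261.48758036]
 [  0.         411.49825748 189.61803646]
 [  0.           0.           1.        ]] 0.017856944434504793 [[ 0.02511567 -0.99087455  0.13242668  0.40084651]
 [-0.99964726 -0.0237492   0.01188836  0.05338529]
 [-0.00863485 -0.13267855 -0.99112151  1.24315965]
 [ 0.          0.          0.          1.        ]] 0.9962412516276041
side [[357.83673223   0.         255.82486314]
 [  0.         357.83673223 194.11035578]
 [  0.           0.           1.        ]] -0.014141239894641972 [[-0.97545869 -0.11496195  0.18778735  0.35792159]
 [-0.21871837  0.40772902 -0.88652091  0.93988098]
 [ 0.02534982 -0.90583707 -0.4228671   0.51349825]
 [ 0.          0.          0.          1.        ]] 0.9958648681640625
0.1
```

View pics/top0.png

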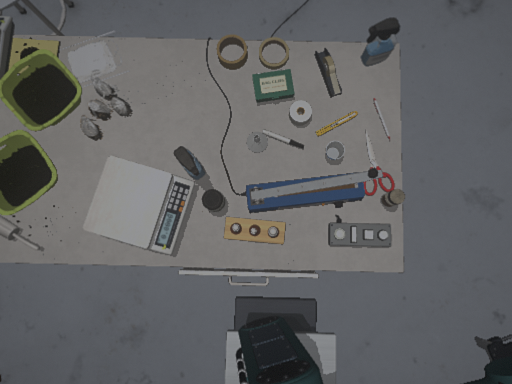

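View pics/side0.png

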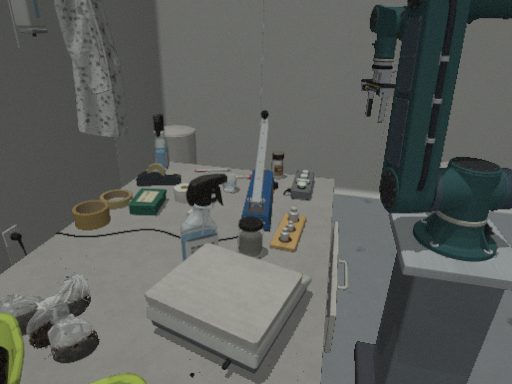

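Top view: the scale is at about (140,205), the stand with three weights at (255,230), the keypad at (360,235), the sealer at (305,190), the bottle at (190,163), and the jars at (213,200) and (395,198). I'll enlarge the keypad and stand.

```bash
cat > h.py <<'E'
import numpy as np,cv2
def pix2world(s,uv,z):
    uv=np.atleast_2d(np.float64(uv)); K=s["camera_matrix"];T=s["cam_to_world"]
    d=np.c_[(uv[:,0]-K[0,2])/K[0,0],(uv[:,1]-K[1,2])/K[1,1]]
    u=d.copy()
    for _ in range(10): u=d/(1+s["k1"]*(u**2).sum(1,keepdims=True))
    r=np.c_[u,np.ones(len(u))]@T[:3,:3].T
    return T[:3,3]+r*((z-T[2,3])/r[:,2])[:,None]
E
python3 - <<'E'
import pickle,cv2,numpy as np
from h import *
d=pickle.load(open("s0.pkl","rb"));t=d["top"];c=t["color"][:,:,::-1]
a=cv2.resize(c[205:255,320:400],None,fx=9,fy=9,interpolation=cv2.INTER_CUBIC)[:290*2]
b=cv2.resize(c[210:250,215:295],None,fx=9,fy=9,interpolation=cv2.INTER_CUBIC)
cv2.imwrite("pics/kp.png",a);cv2.imwrite("pics/st.png",b)
# rects by colour
hsv=cv2.cvtColor(np.ascontiguousarray(c),cv2.COLOR_BGR2HSV)
def show(n,m,z):
    for k in cv2.findContours(m,cv2.RETR_EXTERNAL,cv2.CHAIN_APPROX_NONE)[0]:
        if cv2.contourArea(k)<300: continue
        r=cv2.minAreaRect(k);p=pix2world(t,cv2.boxPoints(r),z)
        e=p[1]-p[0],p[2]-p[1]
        print(n,np.round(r[0]),p.mean(0).round(4),[(np.linalg.norm(x).round(4),np.degrees(np.arctan2(x[1],x[0])).round(1)) for x in e])
m=cv2.inRange(hsv,(8,80,80),(28,255,255));m[:, :215]=0;m[:, 300:]=0;m[:205]=0;m[260:]=0
show("stand",cv2.morphologyEx(m,cv2.MORPH_CLOSE,np.ones((9,9))),.014)
g=cv2.cvtColor(np.ascontiguousarray(c),cv2.COLOR_BGR2GRAY)
for (u,v) in [(335,240),(346,229),(400,235),(360,250),(361,242),(110,180),(80,170),(140,210)]: print(u,v,c[v,u])
P=t["range_z"];
H,W=P.shape;uu,vv=np.meshgrid(np.arange(W),np.arange(H))
base=pix2world(t,np.c_[uu.ravel(),vv.ravel()],0.);C=t["cam_to_world"][:3,3]
dz=(base-C)@t["cam_to_world"][:3,2]
X=(C+(base-C)*(P.ravel()/dz)[:,None]).reshape(H,W,3);np.save("X.npy",X)
Z=X[...,2]
m=((Z>.026)&(Z<.07)).astype(np.uint8)*255;m[:, :322]=0;m[:,400:]=0;m[:215]=0;m[255:]=0
show("kp",cv2.morphologyEx(m,cv2.MORPH_OPEN,np.ones((5,5))),.034)
m=((Z>.084)&(Z<.1)).astype(np.uint8)*255;m[:, :70]=0;m[:,200:]=0;m[:140]=0
show("pan",cv2.morphologyEx(m,cv2.MORPH_OPEN,np.ones((5,5))),.092)
for n,(x0,x1,y0,y1) in dict(bottle=(170,210,140,182),lid=(200,228,186,215),spice=(383,408,185,210)).items():
    q=X[y0:y1,x0:x1].reshape(-1,3);q=q[q[:,2]>.06];print(n,q.min(0).round(3),q.max(0).round(3))
E
```

```text
stand [254. 230.] [0.4436 0.0866 0.014 ] [(np.float64(0.064), np.float64(-3.2)), (np.float64(0.1778), np.float64(-93.9))]
335 240 [96 95 94]
346 229 [95 94 93]
400 235 [118 120 123]
360 250 [119 121 123]
361 242 [94 93 93]
110 180 [141 144 145]
80 170 [116 118 121]
140 210 [151 148 147]
kp [360. 234.] [ 0.439  -0.2207  0.034 ] [(np.float64(0.1776), np.float64(-88.5)), (np.float64(0.0637), np.float64(179.0))]
pan [127. 201.] [0.5145 0.4443 0.092 ] [(np.float64(0.2251), np.float64(-13.3)), (np.float64(0.2023), np.float64(-106.5))]
bottle [0.401 0.053 0.06 ] [0.67  0.328 1.243]
lid [0.401 0.053 0.06 ] [0.557 0.235 1.243]
spice [ 0.401 -0.333  0.061] [0.566 0.053 1.243]
```

View pics/kp.png

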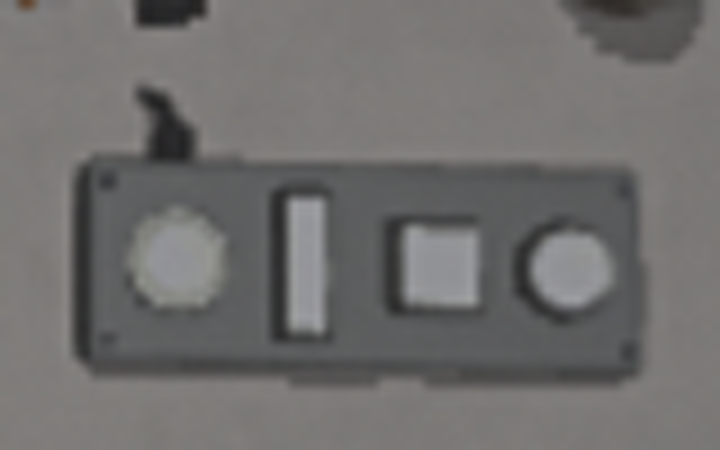

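View pics/st.png

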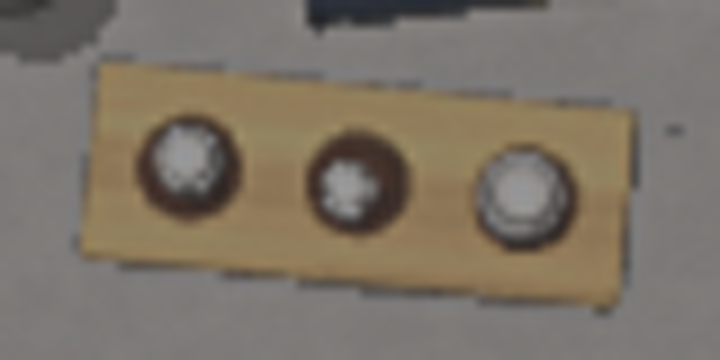

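Keypad crop: from left to right (+y to -y) the keys are the 33 mm mushroom stop at about (340,234), the bar at (354,234), the square at (369,234) and the round at (383,235). In the stand crop the largest weight is the right-hand one at about (273,231); the small one is in the middle and the mid one is on the left. Next I'll measure these, plus the sealer clearance.

Run:
```python
import pickle,cv2,numpy as np
from h import *
from cell import robot, snapshot
d=pickle.load(open("s0.pkl","rb"));t=d["top"];c=np.ascontiguousarray(t["color"][:,:,::-1]);g=cv2.cvtColor(c,cv2.COLOR_BGR2GRAY)
hsv=cv2.cvtColor(c,cv2.COLOR_BGR2HSV)
def up(x0,y0,x1,y1,ms): return cv2.resize(ms[y0:y1,x0:x1],None,fx=8,fy=8,interpolation=cv2.INTER_CUBIC)
def blobs(x0,y0,x1,y1,mask,z):
    for k in cv2.findContours(mask,cv2.RETR_EXTERNAL,cv2.CHAIN_APPROX_NONE)[0]:
        if cv2.contourArea(k)<800: continue
        r=cv2.minAreaRect(k);f=lambda p:(np.array(p)+.5)/8-.5+[x0,y0]
        p=pix2world(t,f(cv2.boxPoints(r)),z);print(f(r[0]).round(1),pix2world(t,f(r[0]),z)[0].round(4),np.linalg.norm(p[1]-p[0]).round(4),np.linalg.norm(p[2]-p[1]).round(4))
B=(326,220,394,250);blobs(*B,(up(*B,g)>128).astype(np.uint8),.0465)
print("stand")
B=(222,212,290,248);s=up(*B,hsv[...,1]);v=up(*B,g);blobs(*B,((s<70)&(v>70)).astype(np.uint8),.039)
X=np.load("X.npy");Z=X[...,2]
for y in np.arange(.1,-.34,-.04):
    q=X[(abs(X[...,1]-y)<.02)&(X[...,0]>.47)&(X[...,0]<.7)&(Z>.05)&(Z<.4)]
    if len(q): print("y%.2f"%y,"minx",q[:,0].min().round(3),"zmax",q[:,2].max().round(3), "x@z>.11",q[q[:,2]>.11][:,0].min().round(3) if (q[:,2]>.11).any() else None)
for n,(u0,u1,v0,v1) in dict(bottle=(170,210,140,182),lid=(200,228,186,215),scale=(70,205,150,260)).items():
    q=X[v0:v1,u0:u1].reshape(-1,3);q=q[(q[:,2]>.06)&(q[:,2]<.4)];print(n,np.percentile(q,[2,50,98],axis=0).round(3).tolist())
for yaw in(0,90,-90):
  a=np.radians(yaw);R=np.array([[np.cos(a),np.sin(a),0],[np.sin(a),-np.cos(a),0],[0,0,-1]])
  for p in([.44,-.2,.12],[.44,.03,.12],[.51,.445,.2]): print(yaw,p,np.round(robot.ik(p,R),0))
```

```text
[383.1 234.6] [ 0.4386 -0.2855  0.0465] 0.0237 0.0215
[368.6 234.1] [ 0.4389 -0.244   0.0465] 0.0244 0.0223
[339.4 233.6] [ 0.438  -0.1602  0.0465] 0.027 0.0262
[353.6 234. ] [ 0.438  -0.2011  0.0465] 0.0104 0.0412
[326.6 234.4] [ 0.4349 -0.1233  0.0465] 0.0022 0.0599
stand
[255.5 229.5] [0.4441 0.0823 0.039 ] 0.199 0.104
y0.10 minx 0.502 zmax 0.102 x@z>.11 None
y0.06 minx 0.506 zmax 0.122 x@z>.11 0.531
y0.02 minx 0.51 zmax 0.138 x@z>.11 0.533
y-0.02 minx 0.516 zmax 0.158 x@z>.11 0.541
y-0.06 minx 0.521 zmax 0.176 x@z>.11 0.545
y-0.10 minx 0.527 zmax 0.194 x@z>.11 0.551
y-0.14 minx 0.532 zmax 0.21 x@z>.11 0.558
y-0.18 minx 0.532 zmax 0.273 x@z>.11 0.561
y-0.22 minx 0.544 zmax 0.273 x@z>.11 0.567
y-0.30 minx 0.523 zmax 0.101 x@z>.11 None
y-0.34 minx 0.529 zmax 0.1 x@z>.11 None
bottle [[0.578, 0.235, 0.062], [0.608, 0.263, 0.21], [0.653, 0.327, 0.222]]
lid [[0.496, 0.178, 0.065], [0.524, 0.204, 0.09], [0.553, 0.232, 0.095]]
scale [[0.397, 0.245, 0.062], [0.516, 0.419, 0.092], [0.63, 0.543, 0.218]]
0 [0.44, -0.2, 0.12] [-31.  -2.  95.  -0.  87.  59.]
0 [0.44, 0.03, 0.12] [ -3.  -7. 100.  -0.  87.  87.]
0 [0.51, 0.445, 0.2] [ 36.  22.  59.  -0.  99. 126.]
90 [0.44, -0.2, 0.12] [-31.  -2.  95.  -0.  87. -31.]
90 [0.44, 0.03, 0.12] [ -3.  -7. 100.  -0.  87.  -3.]
90 [0.51, 0.445, 0.2] [36. 22. 59. -0. 99. 36.]AttributeError: 'NoneType' object has no attribute 'rint'

The above exception was the direct cause of the following exception:

Traceback (most recent call last):
TypeError: loop of ufunc does not support argument 0 of type NoneType which has no callable rint method
```

```bash
cat >> h.py <<'E'
def down(yaw):
    a=np.radians(yaw);return np.array([[np.cos(a),np.sin(a),0],[np.sin(a),-np.cos(a),0],[0,0,-1.]])
KEY=dict(bar=(.4384,-.2015),square=(.4387,-.2438),round=(.4386,-.2855))
def press(robot,n):
    x,y=KEY[n]; robot.line_to([x,y,.075],rate=.15)
    robot.line_to([x,y,.051],rate=.08); hit=robot.line_to([x,y,.0395],rate=.02,force_limit=9)
    robot.dwell(.35); s=robot.sense(); print(n,hit,np.round(s["ee_pos"],4),np.round(s["contact_force"],1),round(s["clock"],1))
    robot.line_to([x,y,.075],rate=.1)
E
python3 - <<'E'
from cell import robot, snapshot
from h import *
import pickle
t=pickle.load(open("s0.pkl","rb"))["top"]
hsv=cv2.cvtColor(t["color"],cv2.COLOR_RGB2HSV)
m=(hsv[...,1]<65)[222:241,262:284].astype(np.uint8)
n,l,st,ce=cv2.connectedComponentsWithStats(m)
for i in range(1,n):
    u=ce[i]+[262,222];print("w",u,st[i],pix2world(t,u,.039).round(4),pix2world(t,u,.05).round(4))
X=np.load("X.npy");print("top z",X[228:234,270:276,2].max())
robot.grip(0)
robot.move_pose([KEY["bar"][0],KEY["bar"][1],.12],down(0))
press(robot,"bar")
E
```

```text
w [272.60465116 231.5       ] [ 6  5 10 10 86] [[0.4395 0.0324 0.039 ]] [[0.4392 0.0326 0.05  ]]
top z 0.06011060192840856
bar True [ 0.439  -0.2018  0.0417] [-1.4  0.6  5.4] 4.8
```

Run:
```python
from cell import robot, snapshot
from h import *
press(robot,"round")
robot.line_to([.43,-.24,.13],rate=.25)
robot.move_pose([.4397,.0318,.13],down(-3.5))
robot.grip(.042)
robot.line_to([.4397,.0318,.07],rate=.15)
print(robot.sense()["clock"],robot.sense()["gripper_width"])
s=snapshot("side");cv2.imwrite("pics/side1.png",cv2.resize(s["color"][170:270,230:350,::-1],None,fx=6,fy=6))
```

```text
round True [ 0.4392 -0.2859  0.0418] [-0.3  0.4  5.1] 7.3
10.6417 0.0422158426111466
```

View pics/side1.png

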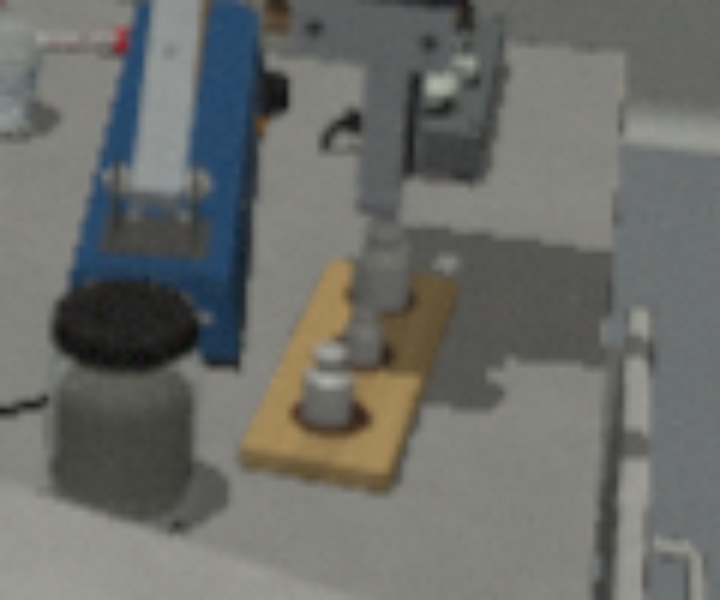

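The side view shows the fingers straddling the big weight (crop about (385,265)), with the small weight clear of them. Descending to grasp.

Run:
```python
from cell import robot, snapshot
from h import *
hit=robot.line_to([.4397,.0318,.0185],rate=.05,force_limit=8);print(hit,robot.sense()["ee_pos"])
robot.grip(0.0)
s=robot.sense();print("w",s["gripper_width"],s["grip_force"],s["clock"])
robot.line_to([.4397,.0318,.06],rate=.06)
robot.line_to([.4397,.0318,.18],rate=.2)
s=robot.sense();print("w",s["gripper_width"],s["contact_force"],s["ee_pos"],s["clock"])
s=snapshot("side");cv2.imwrite("pics/side2.png",cv2.resize(s["color"][110:270,210:370,::-1],None,fx=3.7,fy=3.7))
```

```text
False [0.44007817 0.03177308 0.01890102]
w 0.02698600579994174 29.998042619554326 12.2667
w 0.02715184902557079 [ 0.25637955  0.30438626 -2.37022214] [0.43888156 0.03184137 0.17849118] 13.8583
```

View pics/side2.png

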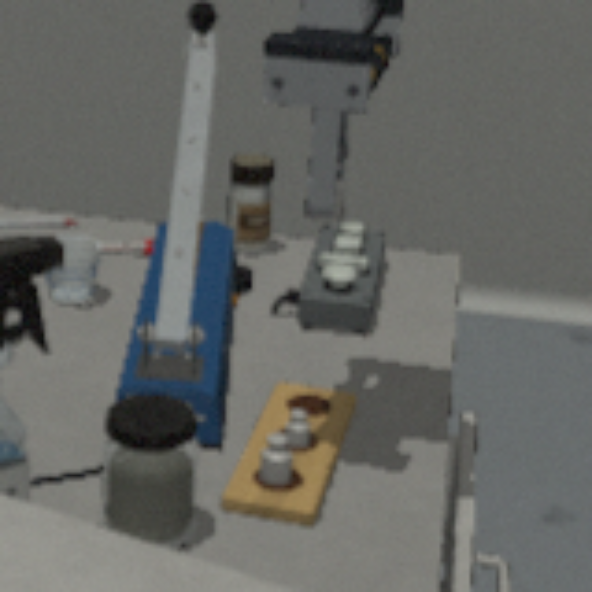

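The mark is empty (about (308,405)), the other two weights still stand, and the gripper width of 27 mm with a 2 N load shows the weight is held. Placing it now.

Run:
```python
from cell import robot, snapshot
from h import *
P=[.5145,.446]
robot.line_to([P[0],P[1],.18],rate=.2)
robot.line_to([P[0],P[1],.108],rate=.1)
hit=robot.line_to([P[0],P[1],.092],rate=.012,force_limit=2.5)
s=robot.sense();print(hit,s["ee_pos"],s["contact_force"],s["clock"])
robot.dwell(.2);robot.grip(.055);robot.dwell(.2)
robot.line_to([P[0],P[1],.2],rate=.1)
robot.line_to([.40,.15,.2],rate=.25)
t=snapshot("top");s=snapshot("side");print(robot.sense()["clock"])
a=cv2.resize(t["color"][140:270,60:220,::-1],None,fx=2.4,fy=2.4);b=cv2.resize(s["color"][220:350,140:320,::-1],None,fx=2.2,fy=2.4)
cv2.imwrite("pics/placed.png",np.hstack([a,b]))
```

```text
True [0.51442116 0.44592051 0.0970574 ] [-0.41485633  0.75273751  4.35572458] 17.9167
21.6667
```

View pics/placed.png

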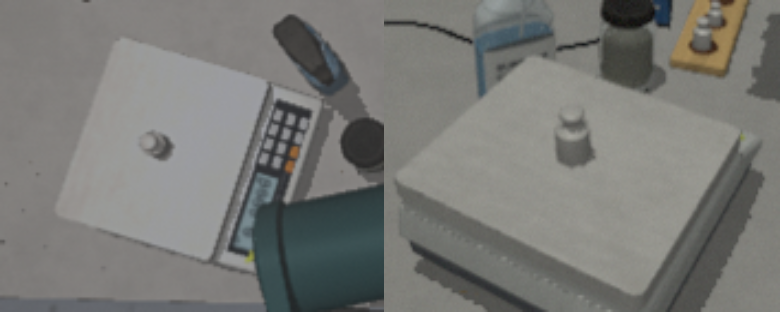

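The weight stands upright at crop (153,145). The pan centre is at about (165,149), so it is some 15 mm off the middle, inside the 45 mm limit. Now the last two keys.

Run:
```python
from cell import robot, snapshot
from h import *
robot.grip(0)
robot.move_pose([*KEY["square"],.13],down(0))
press(robot,"square")
press(robot,"bar")
robot.line_to([.40,-.2,.2],rate=.2)
t=snapshot("top");s=snapshot("side");print(robot.sense()["clock"])
cv2.imwrite("pics/end.png",s["color"][:,:,::-1])
```

```text
square True [ 0.4393 -0.2442  0.0417] [-1.2 -0.1  5. ] 25.9
bar True [ 0.439  -0.2019  0.0417] [-1.   0.3  5.8] 28.2
29.5917
```

View pics/end.png

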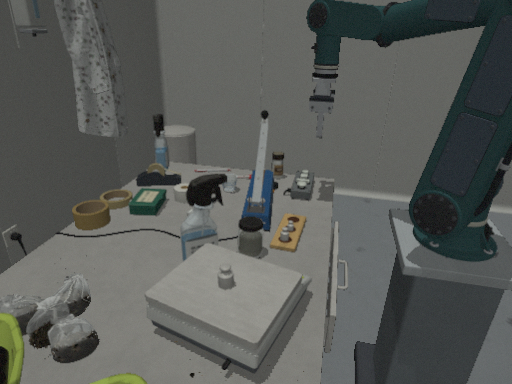

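The weight stands on the pan at (226,277), nothing else has moved, and the arm is clear at (320,120).

```bash
python3 -c "
from cell import robot, snapshot
print(robot.hand_in())"
```

```text
the job is handed in; nothing more can be done
None
```

The job is handed in at about 30 s: bar, round, square and bar keys pressed in order, the big weight standing upright about 15 mm from the pan's middle; the judge's verdict was not shown.

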